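Lock a wood block into the drilling jig with the quarter-turn hold-down

TASK

Lay the smallest wood offcut (a grey-brown block) flat in the nest between the jig's four black corner brackets. Then take the red-handled hold-down from its parking block, pass its T-head through the jig's slot until the collar sits on the plate, and turn it a quarter turn so that the T-head locks beneath the plate and the toe points straight out over the block. Leave the other things where they are.

Things in the scene. Friction and masses are not known exactly. Their poses are not given: they have to be found in the camera images.
- board_mid (a point): Centre of the workpiece, the smallest loose wood offcut, a grey-brown block 45 (x) x 90 (y) x 20 (z) mm, about 0.05 kg, lying flat on the bench. Point at its middle, 10 mm above its underside; z up. It is the same turned by 180 degrees.
- jig: Fixed drilling jig: painted grey plate 130 (x) x 126 (y) x 12 mm on two wooden rails, top face 45 mm above the bench, 33 mm free height below. A slot lies towards its -x side, a nest for the block towards +x. Origin at the bench, under the plate's centre.
- jig_nest (a point): Middle of the jig's nest, on the plate's top face; axes as the jig. The nest is 50 (x) x 95 (y) mm inside four black corner brackets, 8 mm high and 6 mm thick, about 16 mm along either side; the middle of each side is open. The block lies in it with its long side along y.
- jig_slot (a point): Middle of the jig's slot, on the plate's top face, 57 mm from the nest point towards -x; axes as the jig. The slot goes right through the plate: 48 mm long (y), 14 mm wide (x), widened at its middle to a square of 22 x 22 mm.
- holder: Fixed parking block of dark wood, 62x70 mm, 32 mm high, with a pocket in which the hold-down's T-head stands loosely at the start, collar on the block's top. Origin at the centre of its underside.
- hold_grip (a point): Centre of the red handle of the hold-down, a loose steel quarter-turn clamp, about 0.18 kg, upright. The handle is an upright plate 40 (x) x 14 (y) x 38 mm high; grasp it across the 14 mm. Its foot is 22 mm below this point; the underside of the round collar (44 mm across) is 52 mm below it. x points along the toe, z up.
- hold_head (a point): Middle of the underside of the hold-down's T-head, 78 mm below the handle point. T-head: bar 44 (x) x 10 (y) x 10 mm with a smaller nose, on a round shank 18 mm across. With the collar on the jig plate it hangs 4 mm clear below the plate. The toe may point either way along the slot as it goes in.
- hold_toe (a point): Tip of the hold-down's toe, on its underside: a flat steel bar 16 mm wide, 8 mm thick, reaching 65 mm from the upright axis along x. With the collar on the jig plate its underside is 22 mm above the plate: it passes 2 mm over the block's top. Axes as the handle point.
- dark_offcut: Bystander, loose: dark red-brown wood offcut, 62x110x18 mm; origin at the centre of its underside.
- tape_measure: Bystander, loose: yellow and black tape measure, 38x87x73 mm; origin at the centre of its underside.
- tape_roll: Bystander, loose: roll of cream masking tape, 104 mm across, 25 mm high; origin at the centre of its underside.
- battery: Bystander, loose: black battery pack with an orange panel, 74x107x54 mm; origin at the centre of its underside.
Mind the look-alikes: they are no part of the job. Leave any green or turquoise look-alike of the part that bears hold_grip alone.

How it is judged (in metres and radians):
On the way, in this order (a step that is already met when the one before it is completed fails the run):
1. the block lies flat in the nest (x of board_mid in the frame of jig_nest between -0.005 and 0.005 m and y of board_mid in the frame of jig_nest between -0.005 and 0.005 m and z of board_mid in the frame of jig_nest between 0.007 and 0.013 m and angle between the y axis of board_mid and the y axis of jig_nest, either way round below 0.12 rad), for 0.2 s.
2. the hold-down's T-head is through the slot, not yet turned, with the block in the nest (all of step 1 and x of hold_grip in the frame of jig_slot between -0.006 and 0.006 m and y of hold_grip in the frame of jig_slot between -0.006 and 0.006 m and z of hold_grip in the frame of jig_slot between 0.048 and 0.0565 m and angle between the x axis of hold_toe and the y axis of jig_slot, either way round below 0.4 rad), for 0.05 s.
At the end, for the whole second after the job is handed in: Block flat in the nest (centre within 5 mm, 7 degrees); hold-down upright (6 degrees) in the slot (6 mm) with its collar on the plate (3.5 mm), toe pointing out over the block (17 degrees); both released and at rest (all of step 1 and x of hold_grip in the frame of jig_slot between -0.006 and 0.006 m and y of hold_grip in the frame of jig_slot between -0.006 and 0.006 m and z of hold_grip in the frame of jig_slot between 0.048 and 0.0555 m and angle between the x axis of hold_toe and the x axis of jig_slot, either way round below 0.3 rad and x of hold_toe in the frame of jig_slot above 0.055 m and angle between hold_grip's own z axis and vertical below 0.1 rad and linear speed of each of board, hold below 0.02 m/s); the robot touches nothing.
It fails at once if one of the bystanders is moved by more than 30 mm (distance of any of dark_offcut, tape_measure, tape_roll, battery from where it was at the start of the episode above 0.03 m).
It also fails if it takes over 56 s, if anything falls off the work surface, if the arm or the gripper's body presses on something with over 40 N, if the wrist force passes 120 N, or if a joint passes its speed limit or range.

ROBOT

A 6-joint arm with a two-finger parallel gripper is mounted at the origin on the work surface; the furniture and walls round the work are solid. World frame = base frame: x ahead of the robot, y to its left, z up, the work surface at z = 0. Lengths are in mm, angles in rad, forces in N, time in s.
With the tool pointing down it reaches from about 275 to 1000 mm from the base axis. Payload 8.4 kg.
Tool frame: the origin (TCP) lies on the mounting face of the last link; the fingertips stand 173 mm ahead of it and the grasp point (between the pads) lies 155 mm ahead of it; z points along the fingers, y is the line along which they close (so a half turn about z gives the same grasp; the last joint's range is limited). The gripper opens to 85 mm and grips with 20 to 120 N. Pads are 22 mm wide; open, the fingers measure 114 mm over their backs; the gripper's body (76 mm by 85 mm) begins 54 mm behind the grasp point. The pads swing forward as they close: fully open they stand 13 mm farther back than shut.
Start: joints at [1.222, 0.353, 1.633, -0, 1.155, -0.002], TCP at [212.43, 587.795, 404.681] pointing down, gripper open.
Joint ranges: [-2.63, 2.63], [-0.92, 2.1], [0.06, 2.66], [-1.3, 4.44], [0, 2.69], [-3.02, 3.02]. Speed limits (rad/s): [2.22, 2.22, 2.79, 3.14, 3.14, 3.14].

INTERFACE

Orientations are given as [roll, pitch, yaw] about the fixed x, y, z axes, in that order (R = Rz(yaw) Ry(pitch) Rx(roll)).
In Python, from rig import r gives the robot as it stands.
- The arm moves only by the tool apply_moves, never from a script. Its argument "deltas" is a list of rows, each an object with "claw": the gripper command: -1 is fully open, 1 is shut, values between are in proportion; "delta_pos": the shift along the tool's x, y, z in cm, a list of three; "yaw": the turn about the tool's z in rad. In form: [{"claw": claw, "delta_pos": [tx, ty, tz], "yaw": yaw}, ...]. A call has 1 to 8 rows; each row shifts and turns the commanded pose from where the row before left it, along the tool's axes as they then stand; what a row does not reach is not made up. A row lasts 1/8 s, in which the tool goes at most 62.5 mm and 10.7 degrees, less where a joint would pass 70% of its speed; a pose out of reach is approached as far as the arm can. A call with a gripper value outside its range is refused whole. The fingers move at their own pace and stop on an object; "grip_force" is the grip in N (left out, the last holds). Time passes only in rows, so rows that do not move let the fingers close. It gives the time, the measured TCP pose, the force, the opening and the grip force at its end, in the units of the state.
- r.sense(): the state, without advancing time (a new reading comes with each control period).
- r.grab_frame(name): name is "side" or "top" or "wrist"; returns a dict with "img" (400x640x3 uint8, blue, green, red), "z_map" (400x640 float32, mm along the optical axis (not along the pixel's ray), 0 where there is no reading), "fx", "fy", "cx", "cy" (pixels), "eye" and "rotation" of the camera in the world; the wrist camera has in their place "T_tool_cam" (4x4, takes a point from camera to tool coordinates, whose origin is the TCP and whose axes are the flange's). Camera axes: x right, y up, looking along -z (the intrinsics and any distortion apply to the point x, -y, -z); pixel columns grow to the right and rows downward; lengths in mm; the calibration is good to about 2 mm. The wrist camera is an equidistant fisheye: a pixel r from the principal point sees the ray r / f radians off the axis. A picture is of the moment at which its call begins: read the wrist's pose just before it.
- r.sign_off(): hands the job in; it is judged then, once.
The state is a dict: "clock": time; "qpos": joint angles; "qvel": joint speeds; "joint_efforts": joint torques, N m; "eef_pos": TCP position; "tcp_rot": TCP orientation; "contact_force": force on the tool from outside, world axes, zero at the start; "wrist_torque": the same for the moment, N m; "opening": opening from 0.0 (shut) to 1.0 (fully open); "grasp_force": force on a finger pad.
Only numpy, scipy, OpenCV 4.12 (cv2) and the standard library are available. Lean on these libraries where they do the work, as an engineer would, in place of code of your own. Each camera call takes 0.05 s, during which the arm holds its last target. There are 200 camera calls.

## Working session

There is one attempt and no reset: what is moved stays moved. The work goes in short steps, Python scripts to look and compute and a tool call to move; the robot and the scene stay as the last step left them, time stands still between calls to the robot, and variables do not carry over. Pictures are saved under pics/ and viewed, at most 10 in all, crops included, and the job is handed in when it is done.

Besides the shell and the picture viewer there is one more tool, called after "Emit:" in YAML: its name, and indented under it one key for each argument. apply_moves: Moves the arm, as the interface text tells. Its arguments: {"type":"object","properties":{"deltas":{"type":"array"},"grip_force":{"type":"number"}},"required":["deltas"]}

```bash
mkdir -p pics; ls
python3 - <<'E'
from rig import r
import cv2,numpy as np,pickle
s=r.sense();print({k:np.round(v,3) for k,v in s.items()})
for n in("top","side","wrist"):
    f=r.grab_frame(n);pickle.dump(f,open(f"{n}0.pkl","wb"))
    cv2.imwrite(f"pics/{n}0.png",f["img"])
    print(n,{k:(np.round(v,3).tolist()) for k,v in f.items() if k not in("img","z_map")})
E
```

```text
pics
{'clock': np.float64(0.0), 'qpos': array([ 1.222,  0.354,  1.634, -0.   ,  1.155, -0.002]), 'qvel': array([ 0.002, -0.001,  0.001, -0.001, -0.   , -0.002]), 'joint_efforts': array([ 0.0000e+00, -6.0524e+01, -3.4206e+01,  0.0000e+00,  1.0000e-02,
        0.0000e+00]), 'eef_pos': array([212.348, 587.558, 403.946]), 'tcp_rot': array([-3.14 ,  0.   ,  2.795]), 'contact_force': array([-0.118, -0.032,  0.088]), 'wrist_torque': array([ 0.01 ,  0.022, -0.008]), 'grasp_force': np.float64(0.0), 'opening': np.float64(1.0)}
top {'fx': 374.618, 'fy': 374.618, 'cx': 317.382, 'cy': 200.696, 'eye': [436.699, 43.116, 1372.983], 'rotation': [0.061, 0.007, -1.576]}
side {'fx': 398.872, 'fy': 398.872, 'cx': 324.047, 'cy': 205.355, 'eye': [290.973, 1508.687, 734.019], 'rotation': [1.158, 0.001, -3.0]}
wrist {'fx': 309.707, 'fy': 309.707, 'cx': 323.107, 'cy': 199.401, 'T_tool_cam': [[-0.0, 0.957, 0.289, 73.91], [1.0, 0.001, -0.001, -0.551], [-0.001, 0.289, -0.957, 31.983], [0.0, 0.0, 0.0, 1.0]]}
```

View pics/top0.png

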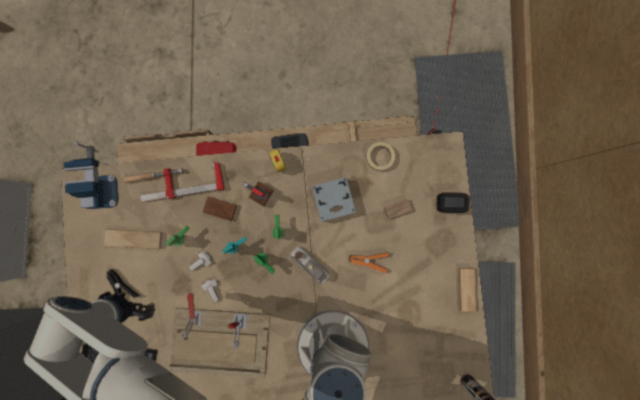

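View pics/side0.png

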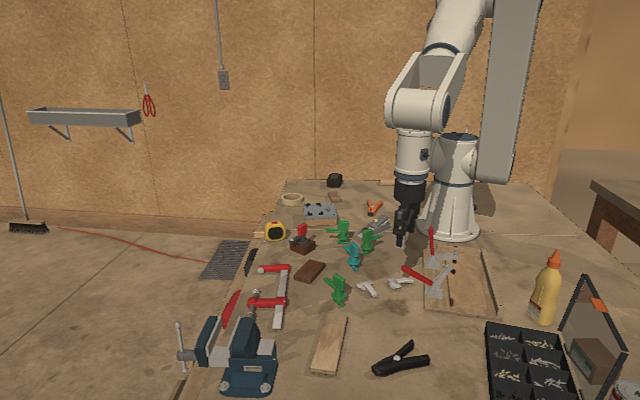

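```bash
cat > h.py <<'E'
import numpy as np,cv2
from scipy.spatial.transform import Rotation as Ro
def cast(f,uv,z,tcp=None):
    """pixels -> world points on the plane at height z. tcp=(pos,rpy) for the wrist view"""
    uv=np.atleast_2d(np.asarray(uv,float))
    a=(uv-[f["cx"],f["cy"]])/f["fx"]
    if tcp is None:
        d=np.c_[a[:,0],-a[:,1],-np.ones(len(a))]
        d=Ro.from_euler("xyz",f["rotation"]).apply(d); o=np.array(f["eye"],float)
    else:
        t=np.linalg.norm(a,axis=1)+1e-9
        d=np.c_[a[:,0]*np.sin(t)/t,-a[:,1]*np.sin(t)/t,-np.cos(t)]
        T=np.array(f["T_tool_cam"]);R=Ro.from_euler("xyz",tcp[1])
        d=R.apply(d@T[:3,:3].T); o=R.apply(T[:3,3])+tcp[0]
    return o+d*((z-o[2])/d[:,2])[:,None]
def pix(f,P,tcp):
    """world points -> wrist pixels"""
    T=np.array(f["T_tool_cam"]);R=Ro.from_euler("xyz",tcp[1])
    p=(R.inv().apply(np.atleast_2d(P)-tcp[0])-T[:3,3])@T[:3,:3]
    q=np.c_[p[:,0],-p[:,1]];n=np.linalg.norm(q,axis=1)+1e-9
    t=np.arctan2(n,-p[:,2])
    return q/n[:,None]*(t*f["fx"])[:,None]+[f["cx"],f["cy"]]
def totool(tcp,P):
    """world shift P-tcp in tool axes, cm"""
    return Ro.from_euler("xyz",tcp[1]).inv().apply(np.asarray(P)-tcp[0])/10
E
python3 - <<'E'
import pickle,cv2,numpy as np
from h import *
f=pickle.load(open("top0.pkl","rb"));im=f["img"]
cv2.imwrite("pics/c1.png",cv2.resize(im[150:250,235:420],None,fx=4,fy=4,interpolation=cv2.INTER_CUBIC))
for n,uv,z in(("block",(398,209),20),("jig",(333,199),45),("handle",(258,190),80),("holder",(259,194),32)):
    print(n,cast(f,uv,z).round(0), f["z_map"][uv[1],uv[0]])
hsv=cv2.cvtColor(im,cv2.COLOR_BGR2HSV)
print([ (uv,hsv[uv[1],uv[0]].tolist()) for uv in((398,209),(333,199),(345,190),(258,190),(220,209),(390,220))])
E
```

```text
block [[ 488. -238.   20.]] 1353.8413
jig [[524.  -3.  45.]] 1327.6294
handle [[555. 258.  80.]] 1283.2075
holder [[545. 262.  32.]] 1277.647
[((398, 209), [15, 91, 115]), ((333, 199), [96, 10, 128]), ((345, 190), [100, 12, 125]), ((258, 190), [1, 175, 125]), ((220, 209), [11, 141, 83]), ((390, 220), [17, 79, 120])]
```

View pics/c1.png

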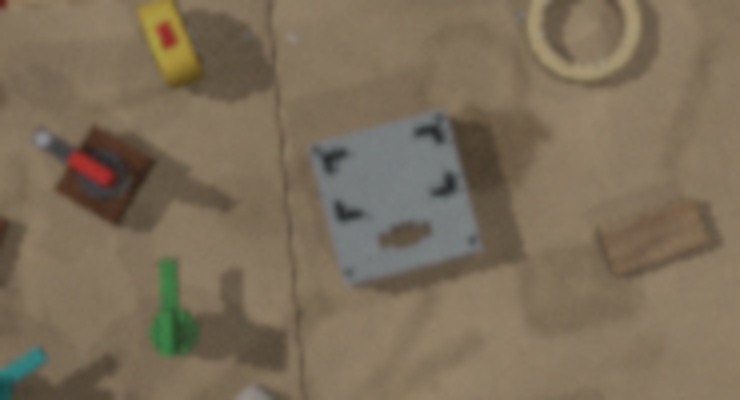

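The top view shows these candidates:

- **Block:** grey-brown offcut at (399,209). Look-alikes are the dark red-brown offcut (220,209) and the long pale planks (132,239) and (468,290). I choose (399,209).
- **Hold-down:** red handle in a dark block at (258,192). Look-alikes are green (177,237), (277,227) and (264,262), and turquoise (234,245). The red clamp handles are tools. I choose (258,192), which the crop confirms, with its toe towards the upper left.
- **Jig:** plate at (333,199), with its slot at (336,208).

Next I move above the block.

Emit:
apply_moves:
  deltas:
    - {"claw":-1,"delta_pos":[-3.38,-4.27,0.4],"yaw":0}
    - {"claw":-1,"delta_pos":[-3.38,-4.27,0.4],"yaw":0}
    - {"claw":-1,"delta_pos":[-3.38,-4.27,0.4],"yaw":0}
    - {"claw":-1,"delta_pos":[-3.38,-4.27,0.4],"yaw":0}
    - {"claw":-1,"delta_pos":[-3.38,-4.27,0.4],"yaw":0}
    - {"claw":-1,"delta_pos":[-3.38,-4.27,0.4],"yaw":0}
    - {"claw":-1,"delta_pos":[-3.38,-4.27,0.4],"yaw":0}
    - {"claw":-1,"delta_pos":[-3.38,-4.27,0.4],"yaw":0}

```text
clock: 1.15
eef_pos: [350.8, 173.0, 372.7]
tcp_rot: [3.141, 0.0, 2.795]
contact_force: [1.0, -0.0, -1.6]
opening: 1.0
grasp_force: 0.0
```

Emit:
apply_moves:
  deltas:
    - {"claw":-1,"delta_pos":[-3.38,-4.27,0.5],"yaw":0}
    - {"claw":-1,"delta_pos":[-3.38,-4.27,0.5],"yaw":0}
    - {"claw":-1,"delta_pos":[-3.38,-4.27,0.5],"yaw":0}
    - {"claw":-1,"delta_pos":[-3.38,-4.27,0.5],"yaw":0}
    - {"claw":-1,"delta_pos":[-3.38,-4.27,0.5],"yaw":0}
    - {"claw":-1,"delta_pos":[-3.38,-4.27,0.5],"yaw":0}
    - {"claw":-1,"delta_pos":[-3.38,-4.27,0.5],"yaw":0}
    - {"claw":-1,"delta_pos":[-3.38,-4.27,0.5],"yaw":0}

```text
clock: 2.15
eef_pos: [489.1, -240.5, 332.4]
tcp_rot: [3.141, -0.0, 2.794]
contact_force: [1.1, -0.9, 1.0]
opening: 0.999
grasp_force: 0.0
```

Emit:
apply_moves:
  deltas:
    - {"claw":-1,"delta_pos":[0,0,0],"yaw":0.18}
    - {"claw":-1,"delta_pos":[0,0,0],"yaw":0.18}
    - {"claw":-1,"delta_pos":[0,0,0],"yaw":0.18}
    - {"claw":-1,"delta_pos":[0,0,0],"yaw":0.18}
    - {"claw":-1,"delta_pos":[0,0,0],"yaw":0.18}
    - {"claw":-1,"delta_pos":[0,0,0],"yaw":0}
    - {"claw":-1,"delta_pos":[0,0,0],"yaw":0}

```text
clock: 3.02
eef_pos: [488.8, -238.5, 332.6]
tcp_rot: [-3.141, -0.0, 1.899]
contact_force: [-0.4, 0.3, 0.9]
opening: 0.998
grasp_force: 0.0
```

Run:
```python
from rig import r
import cv2,numpy as np,pickle
from h import *
s=r.sense();f=r.grab_frame("wrist");tcp=(s["eef_pos"],s["tcp_rot"])
pickle.dump((f,tcp),open("w1.pkl","wb"));print(s["clock"],tcp,s["qpos"].round(2),s["contact_force"])
cv2.imwrite("pics/w1.png",f["img"]);print(pix(f,[488,-238,20],tcp))
```

```text
3.025 (array([ 488.77151437, -238.52671247,  332.57135782]), array([-3.14141432e+00, -1.33994206e-04,  1.89882613e+00])) [-0.46  0.31  1.87 -0.    0.96 -0.78] [-0.4183069   0.31376684  0.85482171]
[[323.00467076 187.43871257]]
```

View pics/w1.png

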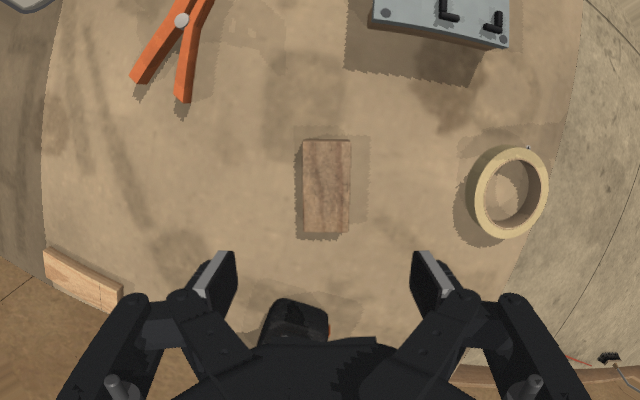

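The block's top face spans about (304,140) to (349,233) in the wrist view. The jig is at the top and the tape roll at right.

```bash
cat >> h.py <<'E'
def cloud(f,tcp):
    """wrist depth picture -> world points (400,640,3)"""
    v,u=np.mgrid[:400,:640]
    P1=cast(f,np.c_[u.ravel(),v.ravel()],tcp[0][2]-1000,tcp)
    T=np.array(f["T_tool_cam"]);R=Ro.from_euler("xyz",tcp[1])
    o=R.apply(T[:3,3])+tcp[0]; ax=R.apply(-T[:3,2])
    d=P1-o; k=f["z_map"].ravel()/(d@ax)
    return (o+d*k[:,None]).reshape(400,640,3)
def rect(P):
    (c,s,a)=cv2.minAreaRect(P[:,:2].astype(np.float32)); return np.round(c,1),np.round(s,1),round(np.radians(a),3)
E
python3 - <<'E'
import pickle
from h import *
f,tcp=pickle.load(open("w1.pkl","rb"))
C=cloud(f,tcp);reg=C[120:250,285:370].reshape(-1,3)
z=reg[:,2];print(np.histogram(z,bins=np.arange(-10,40,4)))
m=((C[...,2]>14)&(C[...,2]<28)).astype(np.uint8);m[:120]=0;m[250:]=0;m[:,:285]=0;m[:,370:]=0
m=cv2.morphologyEx(m,cv2.MORPH_OPEN,np.ones((3,3)))
print("depth",rect(C[m>0]))
cn=max(cv2.findContours(m,0,cv2.CHAIN_APPROX_NONE)[0],key=cv2.contourArea)[:,0]
W=cast(f,cn,20,tcp);c,s,a=rect(W);print("ray",c,s,a)
print("tool shift cm",totool(tcp,[*c,tcp[0][2]]),tcp[1][2])
E
```

```text
(array([   0, 1021, 5589,    9,   38,    0,  802, 3550,    0,    0,    0,
          0]), array([-10,  -6,  -2,   2,   6,  10,  14,  18,  22,  26,  30,  34,  38]))
depth (array([ 491.3, -238.1]), array([45.4, 90.9]), np.float64(0.324))
ray [ 490.9 -237.2] [44.8 89.8] 0.322
tool shift cm [ 5.70218402e-02  2.44243074e-01 -3.59160573e-05] 1.8988261339609172
```

Emit:
apply_moves:
  deltas:
    - {"claw":-1,"delta_pos":[0.06,0.24,5],"yaw":0}
    - {"claw":-1,"delta_pos":[0,0,5],"yaw":0}
    - {"claw":-1,"delta_pos":[0,0,4.4],"yaw":0}
    - {"claw":-1,"delta_pos":[0,0,1.2],"yaw":0}
    - {"claw":-1,"delta_pos":[0,0,0],"yaw":0}
    - {"claw":1,"delta_pos":[0,0,0],"yaw":0}
    - {"claw":1,"delta_pos":[0,0,0],"yaw":0}
    - {"claw":1,"delta_pos":[0,0,0],"yaw":0}
  grip_force: 40

```text
clock: 4.08
eef_pos: [491.5, -237.5, 178.2]
tcp_rot: [3.14, 0.002, 1.895]
contact_force: [-0.7, 1.0, 8.7]
opening: 0.517
grasp_force: 40.4
```

Emit:
apply_moves:
  deltas:
    - {"claw":1,"delta_pos":[0,0,0],"yaw":0}
    - {"claw":1,"delta_pos":[0,0,0],"yaw":0}
    - {"claw":1,"delta_pos":[0,0,-1],"yaw":0}
    - {"claw":1,"delta_pos":[0,0,-3],"yaw":0}
    - {"claw":1,"delta_pos":[0,0,-6],"yaw":0}
    - {"claw":1,"delta_pos":[0,0,-5],"yaw":0}

```text
clock: 4.82
eef_pos: [490.8, -237.2, 329.4]
tcp_rot: [3.141, 0.001, 1.895]
contact_force: [0.7, -0.4, -0.0]
opening: 0.513
grasp_force: 41.5
```

Emit:
apply_moves:
  deltas:
    - {"claw":1,"delta_pos":[3.2,3.0,0],"yaw":0}
    - {"claw":1,"delta_pos":[3.2,3.0,0],"yaw":0}
    - {"claw":1,"delta_pos":[3.2,3.0,0],"yaw":0}
    - {"claw":1,"delta_pos":[3.2,3.0,0],"yaw":0.07}
    - {"claw":1,"delta_pos":[0,0,0],"yaw":0}
    - {"claw":1,"delta_pos":[0,0,0],"yaw":0}

```text
clock: 5.58
eef_pos: [563.6, -77.8, 327.1]
tcp_rot: [-3.141, 0.0, 1.826]
contact_force: [0.1, -0.2, -0.5]
opening: 0.516
grasp_force: 41.5
```

Run:
```python
from rig import r
import pickle
from h import *
s=r.sense();f=r.grab_frame("wrist");tcp=(s["eef_pos"],s["tcp_rot"])
pickle.dump((f,tcp),open("w2.pkl","wb"));print(s["clock"],tcp)
cv2.imwrite("pics/w2.png",f["img"])
C=cloud(f,tcp);z=C[...,2]
print(np.histogram(z[:230],bins=np.arange(20,70,3)))
```

```text
5.575 (array([563.57257258, -77.78430926, 327.09522925]), array([-3.14148199e+00,  3.29971983e-04,  1.82627132e+00]))
(array([ 1416,   162,   103,   131,   163,   123,   153, 12430,  8291,
         324,  1388,   261,    30,     0,     0,     0]), array([20, 23, 26, 29, 32, 35, 38, 41, 44, 47, 50, 53, 56, 59, 62, 65, 68]))
```

View pics/w2.png

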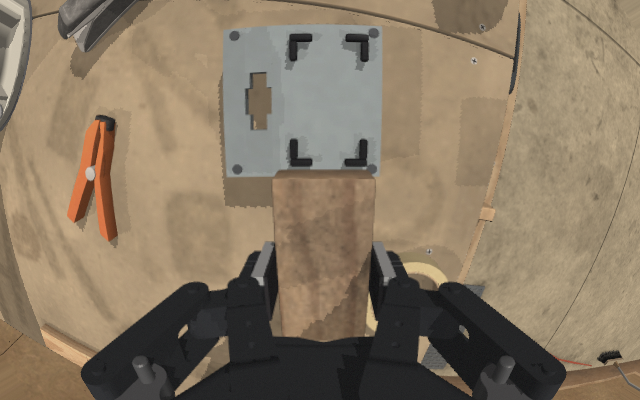

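The jig is clear at (225–380, 25–175). Its slot is at (259,101) and the four brackets are centred at about (330,98). The block hangs straight in the grip.

```bash
cat > jig.py <<'E'
from h import *
def slot(f,tcp,guess,z=45,half=40):
    """slot contour near a guessed pixel: hole in the grey plate, cast on the top face"""
    g=np.round(guess).astype(int);hsv=cv2.cvtColor(f["img"],cv2.COLOR_BGR2HSV)
    x0,y0=np.maximum(g-half,0);w=hsv[y0:y0+2*half,x0:x0+2*half]
    m=((w[...,1]>45)&(w[...,0]<30)).astype(np.uint8)
    n,l,st,ce=cv2.connectedComponentsWithStats(m)
    i=min([k for k in range(1,n) if st[k,4]>150],key=lambda k:np.linalg.norm(ce[k]-(g-[x0,y0])))
    cn=max(cv2.findContours((l==i).astype(np.uint8),0,cv2.CHAIN_APPROX_NONE)[0],key=len)[:,0]+[x0,y0]
    return cast(f,cn,z,tcp)
E
python3 - <<'E'
import pickle
from jig import *
f,tcp=pickle.load(open("w2.pkl","rb"));im=f["img"]
hsv=cv2.cvtColor(im,cv2.COLOR_BGR2HSV)
S=slot(f,tcp,(259,101));cs=rect(S);print("slot",cs)
m=(hsv[...,2]<45).astype(np.uint8);m[:28]=0;m[172:]=0;m[:,:284]=0;m[:,375:]=0
n,l,st,ce=cv2.connectedComponentsWithStats(m);pts=[]
for k in range(1,n):
    if st[k,4]>80:
        cn=np.argwhere(l==k)[:,::-1];pts.append(cast(f,cn,53,tcp));print(st[k])
print("brackets",rect(np.vstack(pts)))
mp=((hsv[...,1]<45)&(hsv[...,2]>70)).astype(np.uint8);mp[180:]=0;mp[:15]=0;mp[:,:215]=0;mp[:,392:]=0
mp=cv2.morphologyEx(mp,cv2.MORPH_OPEN,np.ones((5,5)))
n,l,st,ce=cv2.connectedComponentsWithStats(mp);k=1+st[1:,4].argmax();print(st[k])
print("plate",rect(cast(f,np.argwhere(l==k)[:,::-1],45,tcp)))
# held block: underside edge not seen; top face sides at the pads
C=cloud(f,tcp);rg=C[185:240,265:385];mb=(hsv[185:240,265:385,1]>50)&(rg[...,2]>80)
P=rg[mb];print("block top z",np.median(P[:,2]),rect(P))
E
```

```text
slot (array([493.1, -12.7]), array([19.1, 45.4]), np.float64(0.284))
[290  34  22  27 260]
[346  34  22  28 229]
[290 140  22  26 261]
[345 140  22  26 276]
brackets (array([546.6,   1.6]), array([ 60.1, 104.4]), np.float64(0.252))
[  223    24   159   153 20734]
plate (array([525.4,  -3.9]), array([129.7, 125.7]), np.float64(0.251))
block top z 167.6156961935948 (array([551.7, -35. ]), array([45.4, 57.6]), np.float64(0.257))
```

Run:
```python
import pickle
from h import *
f,tcp=pickle.load(open("w2.pkl","rb"));C=cloud(f,tcp)
for c in(290,325,360):
    col=C[150:215,c];t=totool(tcp,col)*10
    print(c,[(150+i,round(col[i,2]),t[i].round(0)[:2].tolist()) for i in range(14,60,3)])
nest=np.array([546.6,1.6]);print("tool shift",totool(tcp,[*nest,tcp[0][2]]))
```

```text
290 [(164, 49, [29.0, -27.0]), (167, 44, [26.0, -28.0]), (170, 150, [44.0, -16.0]), (173, 158, [45.0, -16.0]), (176, 163, [44.0, -15.0]), (179, 167, [44.0, -15.0]), (182, 168, [43.0, -15.0]), (185, 168, [42.0, -15.0]), (188, 168, [40.0, -15.0]), (191, 169, [39.0, -15.0]), (194, 168, [37.0, -15.0]), (197, 167, [36.0, -15.0]), (200, 168, [35.0, -15.0]), (203, 169, [34.0, -15.0]), (206, 167, [32.0, -15.0]), (209, 168, [31.0, -15.0])]
325 [(164, 43, [28.0, 1.0]), (167, 44, [26.0, 1.0]), (170, 152, [45.0, 0.0]), (173, 159, [45.0, 0.0]), (176, 164, [44.0, 0.0]), (179, 167, [44.0, 0.0]), (182, 168, [43.0, 0.0]), (185, 167, [41.0, 0.0]), (188, 168, [40.0, 0.0]), (191, 168, [39.0, 0.0]), (194, 167, [37.0, 0.0]), (197, 168, [36.0, 0.0]), (200, 168, [35.0, 0.0]), (203, 168, [34.0, 0.0]), (206, 167, [32.0, 0.0]), (209, 168, [31.0, 0.0])]
360 [(164, 51, [30.0, 29.0]), (167, 44, [26.0, 30.0]), (170, 150, [44.0, 17.0]), (173, 158, [45.0, 16.0]), (176, 163, [44.0, 16.0]), (179, 167, [44.0, 15.0]), (182, 169, [43.0, 15.0]), (185, 168, [41.0, 15.0]), (188, 168, [40.0, 15.0]), (191, 167, [39.0, 15.0]), (194, 168, [37.0, 15.0]), (197, 167, [36.0, 15.0]), (200, 168, [35.0, 15.0]), (203, 167, [33.0, 15.0]), (206, 168, [32.0, 15.0]), (209, 169, [31.0, 15.0])]
tool shift [ 8.10968120e+00  3.63910975e-01 -2.71623828e-03]
```

Emit:
apply_moves:
  deltas:
    - {"claw":1,"delta_pos":[4.05,0.18,0],"yaw":0}
    - {"claw":1,"delta_pos":[4.06,0.18,0],"yaw":0}
    - {"claw":1,"delta_pos":[0,0,3],"yaw":0}
    - {"claw":1,"delta_pos":[0,0,3.5],"yaw":0}
    - {"claw":1,"delta_pos":[0,0,2],"yaw":0}
    - {"claw":1,"delta_pos":[0,0,0],"yaw":0}
    - {"claw":1,"delta_pos":[0,0,0],"yaw":0}

```text
clock: 6.5
eef_pos: [547.3, 1.0, 242.5]
tcp_rot: [3.141, 0.0, 1.824]
contact_force: [0.1, -1.1, 0.2]
opening: 0.516
grasp_force: 41.5
```

Emit:
apply_moves:
  deltas:
    - {"claw":1,"delta_pos":[0.05,-0.04,0.8],"yaw":0}
    - {"claw":1,"delta_pos":[0,0,0.6],"yaw":0}
    - {"claw":1,"delta_pos":[0,0,0.35],"yaw":0}
    - {"claw":1,"delta_pos":[0,0,0],"yaw":0}

```text
clock: 7.0
eef_pos: [546.4, 2.2, 223.9]
tcp_rot: [-3.141, -0.0, 1.825]
contact_force: [0.6, 0.4, -0.7]
opening: 0.513
grasp_force: 41.5
```

Emit:
apply_moves:
  deltas:
    - {"claw":1,"delta_pos":[0,0,0.1],"yaw":0}
    - {"claw":1,"delta_pos":[0,0,0],"yaw":0}
    - {"claw":-1,"delta_pos":[0,0,0],"yaw":0}
    - {"claw":-1,"delta_pos":[0,0,0],"yaw":0}
    - {"claw":-1,"delta_pos":[0,0,0],"yaw":0}
    - {"claw":-1,"delta_pos":[0,0,-1],"yaw":0}
    - {"claw":-1,"delta_pos":[0,0,-4],"yaw":0}
    - {"claw":-1,"delta_pos":[0,0,-6],"yaw":0}

```text
clock: 8.0
eef_pos: [545.9, 2.1, 333.6]
tcp_rot: [-3.139, -0.001, 1.825]
contact_force: [2.2, -0.5, 0.3]
opening: 0.993
grasp_force: 0.0
```

Run:
```python
from rig import r
import pickle
from jig import *
s=r.sense();f=r.grab_frame("wrist");tcp=(s["eef_pos"],s["tcp_rot"])
pickle.dump((f,tcp),open("w3.pkl","wb"));print(s["clock"],tcp,s["contact_force"])
cv2.imwrite("pics/w3.png",f["img"])
C=cloud(f,tcp);z=C[...,2]
m=((z>59)&(z<72)&(np.abs(C[...,0]-547)<60)&(np.abs(C[...,1])<65)).astype(np.uint8)
m=cv2.morphologyEx(m,cv2.MORPH_OPEN,np.ones((5,5)))
n,l,st,ce=cv2.connectedComponentsWithStats(m);k=1+st[1:,4].argmax();print(st[k],ce[k],"z",np.median(z[l==k]))
print("block",rect(cast(f,np.argwhere(l==k)[:,::-1],65,tcp)))
g=pix(f,[492.3,-12.7,45],tcp)[0];print(g)
try: print("slot",rect(slot(f,tcp,g)))
except Exception as e: print(e)
```

```text
8.0 (array([545.86261139,   2.11586223, 333.63216833]), array([-3.13852176e+00, -7.80044752e-04,  1.82475487e+00])) [ 2.16534251 -0.52423397  0.28536354]
[ 297  146   57  106 5810] [325.01876076 197.76540448] z 63.74290297878409
block (array([545.9,   3.1]), array([44.6, 88.6]), np.float64(0.254))
[261.0985314  196.40818061]
slot (array([492.3,  -9.9]), array([18.6, 41.8]), np.float64(0.251))
```

View pics/w3.png

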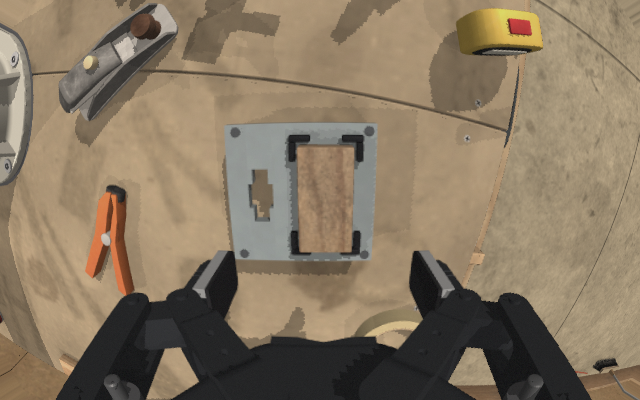

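The block lies flat inside the four brackets, with its centre at (325,198) and gaps all round. The slot is at (261,195). Next is the hold-down.

Emit:
apply_moves:
  deltas:
    - {"claw":-1,"delta_pos":[4.7,1.4,-0.4],"yaw":0}
    - {"claw":-1,"delta_pos":[4.7,1.4,0],"yaw":0}
    - {"claw":-1,"delta_pos":[4.7,1.4,0],"yaw":0}
    - {"claw":-1,"delta_pos":[4.7,1.4,0],"yaw":0}
    - {"claw":-1,"delta_pos":[4.7,1.4,0],"yaw":0}
    - {"claw":-1,"delta_pos":[0,0,0],"yaw":0.18}
    - {"claw":-1,"delta_pos":[0,0,0],"yaw":0.18}
    - {"claw":-1,"delta_pos":[0,0,0],"yaw":0.18}

```text
clock: 9.05
eef_pos: [555.1, 247.4, 337.8]
tcp_rot: [3.141, -0.0, 1.279]
contact_force: [-0.3, -0.7, 0.2]
opening: 1.0
grasp_force: 0.0
```

Emit:
apply_moves:
  deltas:
    - {"claw":-1,"delta_pos":[0,0,0],"yaw":0.18}
    - {"claw":-1,"delta_pos":[0,0,0],"yaw":0.05}
    - {"claw":-1,"delta_pos":[0,0,0],"yaw":0}

```text
clock: 9.43
eef_pos: [555.2, 247.2, 337.8]
tcp_rot: [3.141, -0.0, 1.055]
contact_force: [-0.4, 0.2, -0.1]
opening: 0.995
grasp_force: 0.0
```

Run:
```python
from rig import r
import pickle
from jig import *
s=r.sense();f=r.grab_frame("wrist");tcp=(s["eef_pos"],s["tcp_rot"])
pickle.dump((f,tcp),open("w4.pkl","wb"));print(s["clock"],tcp)
cv2.imwrite("pics/w4.png",f["img"])
hsv=cv2.cvtColor(f["img"],cv2.COLOR_BGR2HSV)
m=(((hsv[...,0]<8)|(hsv[...,0]>172))&(hsv[...,1]>150)&(hsv[...,2]>50)).astype(np.uint8)
C=cloud(f,tcp)
n,l,st,ce=cv2.connectedComponentsWithStats(m)
for k in range(1,n):
    if st[k,4]>60:
        P=C[l==k];T=P[P[:,2]>np.percentile(P[:,2],95)-6]
        print(st[k],ce[k].round(),"z",np.percentile(P[:,2],[5,50,95]).round(),"top",rect(T))
```

```text
9.425 (array([555.19501864, 247.16811987, 337.79704322]), array([ 3.14126631e+00, -4.68949232e-04,  1.05528397e+00]))
[ 241    0   76   49 1654] [273.  21.] z [12. 21. 23.] top (array([582.1, 375.2]), array([110.6,  68.5]), np.float64(1.15))
[386   0  18  16 174] [396.   5.] z [-125. -105. -101.] top (array([672.1, 360.4]), array([189.5,  19.9]), np.float64(0.444))
[ 298  169   21   62 1168] [308. 200.] z [ 75.  98. 100.] top (array([561.2, 278.3]), array([86.5, 14.3]), np.float64(0.996))
[455 176  25  29 364] [467. 190.] z [70. 72. 73.] top (array([635.7, 253.2]), array([ 23.9, 143.9]), np.float64(0.499))
[  0 292  35  41 514] [ 15. 310.] z [ 63. 107. 140.] top (array([115.5, 328.4]), array([16.2,  7.8]), np.float64(1.451))
```

View pics/w4.png

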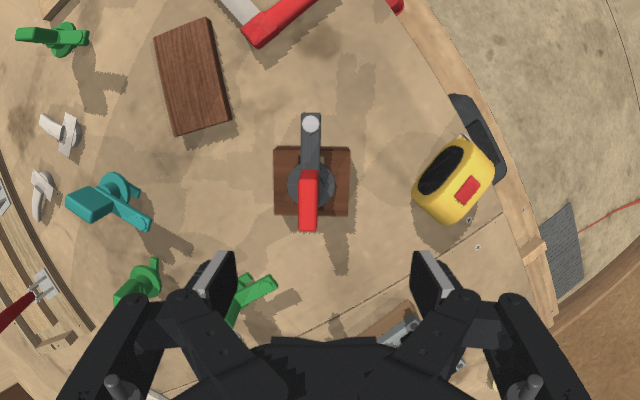

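Run:
```python
import pickle
from jig import *
f,tcp=pickle.load(open("w4.pkl","rb"))
hsv=cv2.cvtColor(f["img"],cv2.COLOR_BGR2HSV);C=cloud(f,tcp)
m=(((hsv[...,0]<8)|(hsv[...,0]>172))&(hsv[...,1]>150)&(hsv[...,2]>50))
m[:,:290]=0;m[:,330:]=0;m[:160]=0
P=C[m&(C[...,2]>94)&(C[...,2]<110)];t=totool(tcp,P)*10
print(np.percentile(P[:,2],[5,50,95]),"tool x",np.percentile(t[:,0],[1,3,10,50,90,97,99]).round(1),"y",np.percentile(t[:,1],[1,3,50,97,99]).round(1))
r=cv2.fitLine(t[:,:2].astype(np.float32),cv2.DIST_HUBER,0,.01,.01).ravel();print("handle dir in tool",r)
# steel toe bar direction
my=(hsv[...,0]>20)&(hsv[...,0]<35)&(hsv[...,1]>140)&(C[...,2]>20)&(C[...,2]<80);my[:,:400]=0;my[:,510:]=0
ty=totool(tcp,C[my])*10;print("tape measure tool y min",np.percentile(ty[:,1],[0.5,5]),"x",np.percentile(ty[:,0],[2,98]))
toe=cast(f,(312,123),32+30,tcp)[0]; print("toe disc px",totool(tcp,toe)*10)
pl=C[150:210,276:348];q=pl[(pl[...,2]>27)&(pl[...,2]<37)];print("holder",rect(q),np.median(q[:,2]))
for n in ("w2","w3"):
    f,tcp=pickle.load(open(n+".pkl","rb"));hsv=cv2.cvtColor(f["img"],cv2.COLOR_BGR2HSV)
    if n=="w3":
        mp=((hsv[...,1]<45)&(hsv[...,2]>70)).astype(np.uint8);mp[:118]=0;mp[268:]=0;mp[:,:218]=0;mp[:,385:]=0
        mp=cv2.morphologyEx(mp,cv2.MORPH_OPEN,np.ones((3,3)))
        n_,l,st,ce=cv2.connectedComponentsWithStats(mp);k=1+st[1:,4].argmax()
        print("plate",rect(cast(f,np.argwhere(l==k)[:,::-1],45,tcp)))
        c=cv2.resize(f["img"][120:270,215:385],None,fx=4.5,fy=3.9,interpolation=cv2.INTER_CUBIC)
```

```text
[96.50335232 98.46168677 99.64946344] tool x [-12.3 -11.5  -8.3   7.3  22.5  24.8  25.3] y [-18.4 -18.  -11.6  -5.4  -5.3]
handle dir in tool [  0.99988574   0.01511506   7.2358294  -11.6436205 ]
tape measure tool y min [86.58110055 89.64102913] x [-20.85128363  47.58779332]
toe disc px [ 61.98157327  -8.98301689 275.82322288]
holder (array([549.9, 259.9]), array([56.6, 67. ]), np.float64(1.04)) 30.820647997961203
plate (array([525.2,  -3.4]), array([129.9, 126.1]), np.float64(0.254))
```

The red handle is at (308,200), with its toe pointing up the picture to (312,115) and the tape measure well clear at right.

Emit:
apply_moves:
  deltas:
    - {"claw":-0.3,"delta_pos":[0.65,-1.18,0],"yaw":0.015}
    - {"claw":-0.3,"delta_pos":[0,0,2],"yaw":0}
    - {"claw":-0.3,"delta_pos":[0,0,3.5],"yaw":0}
    - {"claw":-0.3,"delta_pos":[0,0,3],"yaw":0}
    - {"claw":-0.3,"delta_pos":[0,0,1.1],"yaw":0}
    - {"claw":-0.3,"delta_pos":[0,0,0],"yaw":0}
    - {"claw":1,"delta_pos":[0,0,0],"yaw":0}
    - {"claw":1,"delta_pos":[0,0,0],"yaw":0}
  grip_force: 60

```text
clock: 10.48
eef_pos: [548.5, 258.9, 242.3]
tcp_rot: [3.141, -0.002, 1.04]
contact_force: [0.1, -0.0, 0.6]
opening: 0.234
grasp_force: 0.0
```

Emit:
apply_moves:
  deltas:
    - {"claw":1,"delta_pos":[0,0,0],"yaw":0}
    - {"claw":1,"delta_pos":[0,0,0],"yaw":0}

```text
clock: 10.72
eef_pos: [548.7, 258.8, 242.3]
tcp_rot: [3.141, -0.002, 1.04]
contact_force: [-0.2, -1.2, 6.3]
opening: 0.155
grasp_force: 59.2
```

Emit:
apply_moves:
  deltas:
    - {"claw":1,"delta_pos":[0,0,-1],"yaw":0}
    - {"claw":1,"delta_pos":[0,0,-2],"yaw":0}
    - {"claw":1,"delta_pos":[0,0,-3],"yaw":0}
    - {"claw":1,"delta_pos":[0,0,-3],"yaw":0}
    - {"claw":1,"delta_pos":[0,0,0],"yaw":0}

```text
clock: 11.35
eef_pos: [549.0, 259.0, 334.6]
tcp_rot: [3.138, -0.005, 1.04]
contact_force: [1.0, 0.2, -1.9]
opening: 0.152
grasp_force: 58.7
```

Run:
```python
from rig import r
import pickle
from jig import *
s=r.sense();f=r.grab_frame("wrist");tcp=(s["eef_pos"],s["tcp_rot"])
pickle.dump((f,tcp),open("w5.pkl","wb"));print(s["clock"],tcp,s["contact_force"],s["grasp_force"],s["opening"])
cv2.imwrite("pics/w5.png",f["img"])
C=cloud(f,tcp);t=totool(tcp,C.reshape(-1,3)).reshape(400,640,3)*10
for z0,z1 in((160,172),(172,186)):
    q=t[(t[...,2]>z0)&(t[...,2]<z1)&(t[...,0]>18)&(t[...,0]<90)&(abs(t[...,1])<14)]
    print(z0,len(q),np.percentile(q[:,2],[5,50,95]).round(1),"x",np.percentile(q[:,0],[0.5,2,50,98,99.5]).round(1),"y",np.percentile(q[:,1],[1,50,99]).round(1))
hsv=cv2.cvtColor(f["img"],cv2.COLOR_BGR2HSV)
m=(((hsv[...,0]<8)|(hsv[...,0]>172))&(hsv[...,1]>150)&(abs(t[...,1])<10)&(t[...,2]>125)&(t[...,2]<175)&(abs(t[...,0])<30))
q=t[m];print("handle z",np.percentile(q[:,2],[1,5,50]).round(1),"x",np.percentile(q[:,0],[1,50,99]).round(1),"y",np.percentile(q[:,1],[1,50,99]).round(1))
```

```text
11.35 (array([548.97188963, 259.04117919, 334.5557899 ]), array([ 3.1384407 , -0.00460895,  1.039819  ])) [ 1.03339806  0.22687279 -1.86029481] 58.72877597808838 0.15232494445477504
160 201 [160.6 166.  171.4] x [18.  18.  18.5 19.1 19.2] y [-5.5  0.   5.5]
172 2960 [178.8 181.5 183.1] x [18.1 18.4 40.7 62.3 63.1] y [-7.9  0.1  7.8]
handle z [142.3 142.9 144.2] x [-19.3   8.   18.9] y [-7.  -0.4  6.2]
```

View pics/w5.png

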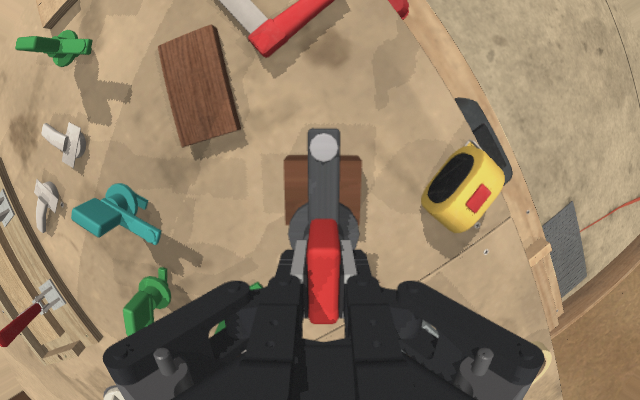

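The hold-down hangs upright in the grip: handle at (323,270), toe tip at (323,130). Its axis sits about 0.8 mm towards tool -x. I move it to a view beside the slot.

Emit:
apply_moves:
  deltas:
    - {"claw":1,"delta_pos":[-4.13,1.93,0],"yaw":0}
    - {"claw":1,"delta_pos":[-4.13,1.93,0],"yaw":0}
    - {"claw":1,"delta_pos":[-4.13,1.93,0],"yaw":0}
    - {"claw":1,"delta_pos":[-4.13,1.93,0],"yaw":0}
    - {"claw":1,"delta_pos":[-4.13,1.93,0],"yaw":0}
    - {"claw":1,"delta_pos":[-4.13,1.93,0],"yaw":0}
    - {"claw":1,"delta_pos":[-4.13,1.93,0],"yaw":0}
    - {"claw":1,"delta_pos":[-4.13,1.93,0],"yaw":0}

```text
clock: 12.4
eef_pos: [513.1, -105.8, 330.0]
tcp_rot: [-3.14, 0.001, 1.04]
contact_force: [1.3, 0.8, -1.8]
opening: 0.149
grasp_force: 58.8
```

Emit:
apply_moves:
  deltas:
    - {"claw":1,"delta_pos":[0,0,0],"yaw":-0.16}
    - {"claw":1,"delta_pos":[0,0,0],"yaw":-0.16}
    - {"claw":1,"delta_pos":[0,0,0],"yaw":-0.16}
    - {"claw":1,"delta_pos":[0,0,0],"yaw":-0.16}
    - {"claw":1,"delta_pos":[0,0,0],"yaw":-0.143}
    - {"claw":1,"delta_pos":[0,0,0],"yaw":0}
    - {"claw":1,"delta_pos":[0,0,0],"yaw":0}

```text
clock: 13.28
eef_pos: [513.7, -104.4, 330.6]
tcp_rot: [-3.141, -0.0, 1.82]
contact_force: [0.9, 0.3, -1.9]
opening: 0.154
grasp_force: 58.9
```

Run:
```python
from rig import r
import pickle
from jig import *
s=r.sense();f=r.grab_frame("wrist");tcp=(s["eef_pos"],s["tcp_rot"])
pickle.dump((f,tcp),open("w6.pkl","wb"));print(s["clock"],tcp,s["contact_force"],s["grasp_force"],s["opening"])
im=f["img"];cv2.imwrite("pics/w6.png",im);hsv=cv2.cvtColor(im,cv2.COLOR_BGR2HSV)
g=pix(f,[491.4,-12.4,45],tcp)[0];print(g)
S=slot(f,tcp,g);print("slot",rect(S))
g=pix(f,[525.3,-3.6,45],tcp)[0];c=g.astype(int)
mp=((hsv[...,1]<45)&(hsv[...,2]>70)).astype(np.uint8);mp[:max(c[1]-95,0)]=0;mp[c[1]+85:]=0;mp[:,:c[0]-95]=0;mp[:,c[0]+95:]=0
mp=cv2.morphologyEx(mp,cv2.MORPH_OPEN,np.ones((3,3)))
n,l,st,ce=cv2.connectedComponentsWithStats(mp);k=1+st[1:,4].argmax();print(c,st[k])
print("plate",rect(cast(f,np.argwhere(l==k)[:,::-1],45,tcp)))
C=cloud(f,tcp);z=C[...,2]
m=((z>59)&(z<72)&(np.abs(C[...,0]-547)<60)&(np.abs(C[...,1])<65)&(hsv[...,1]>60)).astype(np.uint8)
print("block",rect(cast(f,np.argwhere(m>0)[:,::-1],65,tcp)))
x0,y0=int(g[0])-100,max(int(g[1])-90,0)
cv2.imwrite("pics/c6.png",cv2.resize(im[y0:y0+200,x0:x0+200],None,fx=3,fy=3,interpolation=cv2.INTER_CUBIC))
```

```text
13.275 (array([ 513.70681408, -104.39137293,  330.59868047]), array([-3.14057354e+00, -4.58474989e-04,  1.81972609e+00])) [ 0.90800093  0.26830434 -1.858278  ] 58.90038728713989 0.1536048857563164
[325.300462    83.13956469]
slot (array([491.8, -13.3]), array([20.1, 45.5]), np.float64(0.251))
[368  83] [  288    11   156   157 13891]
plate (array([525.8,  -7. ]), array([130. , 131.8]), np.float64(0.254))
block (array([545.3,   1.3]), array([45.3, 88.9]), np.float64(0.249))
```

View pics/c6.png

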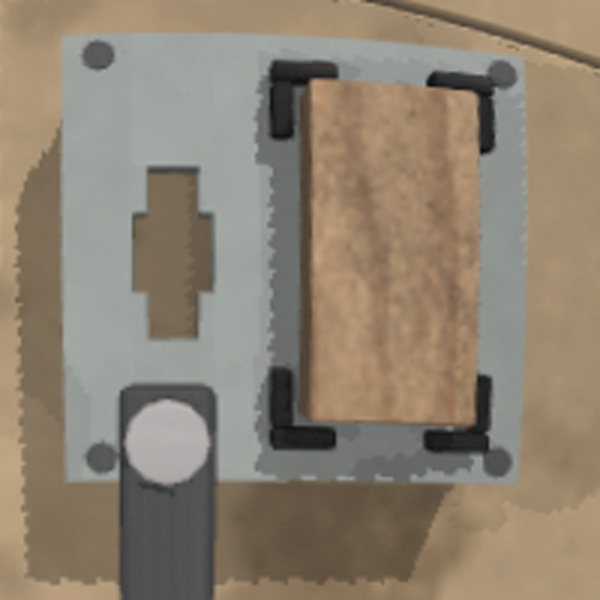

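The crop shows the slot clear at about (173,252). The block sits in its four brackets and the toe is just below the slot. I move over the slot.

Emit:
apply_moves:
  deltas:
    - {"claw":1,"delta_pos":[3.2,0.04,0],"yaw":0}
    - {"claw":1,"delta_pos":[3.2,0.04,0],"yaw":0}
    - {"claw":1,"delta_pos":[3.15,0.03,0],"yaw":-0.003}
    - {"claw":1,"delta_pos":[0,0,2],"yaw":0}
    - {"claw":1,"delta_pos":[0,0,1.8],"yaw":0}
    - {"claw":1,"delta_pos":[0,0,0],"yaw":0}
    - {"claw":1,"delta_pos":[0,0,0],"yaw":0}
    - {"claw":1,"delta_pos":[0,0,0],"yaw":0}

```text
clock: 14.32
eef_pos: [491.6, -11.8, 293.9]
tcp_rot: [3.14, 0.0, 1.825]
contact_force: [-0.2, -0.3, -1.5]
opening: 0.159
grasp_force: 58.9
```

Emit:
apply_moves:
  deltas:
    - {"claw":1,"delta_pos":[-0.02,-0.03,0.6],"yaw":0}
    - {"claw":1,"delta_pos":[0,0,0.5],"yaw":0}
    - {"claw":1,"delta_pos":[0,0,0.3],"yaw":0}
    - {"claw":1,"delta_pos":[0,0,0],"yaw":0}

```text
clock: 14.82
eef_pos: [490.9, -12.0, 278.8]
tcp_rot: [-3.141, -0.0, 1.826]
contact_force: [-0.5, -0.3, -1.0]
opening: 0.155
grasp_force: 59.0
```

Emit:
apply_moves:
  deltas:
    - {"claw":1,"delta_pos":[0,0.03,0.6],"yaw":0}
    - {"claw":1,"delta_pos":[0,0,0.6],"yaw":0}
    - {"claw":1,"delta_pos":[0,0,0.5],"yaw":0}
    - {"claw":1,"delta_pos":[0,0,0],"yaw":0}

```text
clock: 15.32
eef_pos: [491.1, -11.9, 261.7]
tcp_rot: [-3.141, -0.0, 1.826]
contact_force: [0.4, 0.3, -1.7]
opening: 0.151
grasp_force: 59.0
```

Going in freely. I seat the collar gently.

Emit:
apply_moves:
  deltas:
    - {"claw":1,"delta_pos":[0,0,0.3],"yaw":0}
    - {"claw":1,"delta_pos":[0,0,0.15],"yaw":0}
    - {"claw":1,"delta_pos":[0,0,0],"yaw":0}

```text
clock: 15.7
eef_pos: [491.3, -11.9, 257.6]
tcp_rot: [-3.142, -0.0, 1.826]
contact_force: [0.2, -0.2, -2.1]
opening: 0.152
grasp_force: 59.0
```

Emit:
apply_moves:
  deltas:
    - {"claw":1,"delta_pos":[0,0,0.1],"yaw":0}
    - {"claw":1,"delta_pos":[0,0,0],"yaw":0}
    - {"claw":1,"delta_pos":[0,0,0],"yaw":0}

```text
clock: 16.08
eef_pos: [491.3, -11.9, 256.7]
tcp_rot: [3.142, -0.0, 1.826]
contact_force: [-0.5, -0.1, -2.2]
opening: 0.157
grasp_force: 59.0
```

Emit:
apply_moves:
  deltas:
    - {"claw":1,"delta_pos":[0,0,0.1],"yaw":0}
    - {"claw":1,"delta_pos":[0,0,0],"yaw":0}
    - {"claw":1,"delta_pos":[0,0,0],"yaw":0}

```text
clock: 16.45
eef_pos: [491.3, -11.9, 255.7]
tcp_rot: [-3.142, -0.0, 1.826]
contact_force: [0.0, -0.4, -2.4]
opening: 0.153
grasp_force: 59.0
```

Emit:
apply_moves:
  deltas:
    - {"claw":1,"delta_pos":[0,0,0.1],"yaw":0}
    - {"claw":1,"delta_pos":[0,0,0],"yaw":0}
    - {"claw":1,"delta_pos":[0,0,0],"yaw":0}

```text
clock: 16.82
eef_pos: [491.4, -11.9, 255.3]
tcp_rot: [3.141, 0.0, 1.826]
contact_force: [-2.1, 0.4, 7.3]
opening: 0.149
grasp_force: 60.2
```

Run:
```python
from rig import r
import pickle
from jig import *
s=r.sense();f=r.grab_frame("wrist");tcp=(s["eef_pos"],s["tcp_rot"])
print(tcp,s["contact_force"])
cv2.imwrite("pics/w7.png",f["img"])
C=cloud(f,tcp);t=totool(tcp,C.reshape(-1,3)).reshape(400,640,3)*10
q=(t[...,2]>172)&(t[...,2]<188)&(t[...,0]>25)&(t[...,0]<60)&(abs(t[...,1])<7)
p=(t[...,2]>190)&(abs(t[...,0]-45)<15)&(t[...,1]<-14)&(t[...,1]>-25)
print("toe top z",np.median(C[q][:,2]),"plate z",np.median(C[p][:,2]),p.sum())
```

```text
(array([491.40480978, -11.92320568, 255.29987291]), array([3.14128409e+00, 1.39512076e-04, 1.82577529e+00])) [-2.1499789   0.39676575  7.33312807]
toe top z 74.06951265757397 plate z 43.96059647293721 926
```

The collar is seated: contact felt, and the toe top is 30 mm over the plate. I ease up slightly and turn.

Emit:
apply_moves:
  deltas:
    - {"claw":1,"delta_pos":[0,0,-0.08],"yaw":0}
    - {"claw":1,"delta_pos":[0,0,0],"yaw":0.1}
    - {"claw":1,"delta_pos":[0,0,0],"yaw":0.17}
    - {"claw":1,"delta_pos":[0,0,0],"yaw":0.17}
    - {"claw":1,"delta_pos":[0,0,0],"yaw":0.17}
    - {"claw":1,"delta_pos":[0,0.08,0],"yaw":0.17}

```text
clock: 17.62
eef_pos: [491.9, -12.1, 255.3]
tcp_rot: [-3.141, 0.0, 1.04]
contact_force: [0.3, -0.3, -2.2]
opening: 0.152
grasp_force: 58.9
```

Emit:
apply_moves:
  deltas:
    - {"claw":1,"delta_pos":[0,0,0],"yaw":0.17}
    - {"claw":1,"delta_pos":[0,0,0],"yaw":0.17}
    - {"claw":1,"delta_pos":[0,0,0],"yaw":0.17}
    - {"claw":1,"delta_pos":[0,0,0],"yaw":0.17}
    - {"claw":1,"delta_pos":[0,0,0],"yaw":0.11}
    - {"claw":1,"delta_pos":[0,0,0],"yaw":0}
    - {"claw":1,"delta_pos":[0,0,0],"yaw":0}

```text
clock: 18.5
eef_pos: [492.0, -12.1, 255.4]
tcp_rot: [-3.142, 0.0, 0.258]
contact_force: [-0.6, 0.3, -1.6]
opening: 0.156
grasp_force: 58.9
```

Emit:
apply_moves:
  deltas:
    - {"claw":1,"delta_pos":[0,0,0.05],"yaw":0}
    - {"claw":0.3,"delta_pos":[0,0,0],"yaw":0}
    - {"claw":-0.3,"delta_pos":[0,0,0],"yaw":0}
    - {"claw":-0.3,"delta_pos":[0,0,0],"yaw":0}
    - {"claw":-0.3,"delta_pos":[0,0,-1],"yaw":0}
    - {"claw":-0.3,"delta_pos":[0,0,-4],"yaw":0}
    - {"claw":-0.3,"delta_pos":[0,0,-5],"yaw":0}
    - {"claw":-0.3,"delta_pos":[0,0,0],"yaw":0}

```text
clock: 19.5
eef_pos: [493.4, -12.2, 359.2]
tcp_rot: [3.139, -0.007, 0.256]
contact_force: [0.7, 0.0, -0.5]
opening: 0.65
grasp_force: 0.0
```

Run:
```python
from rig import r
import pickle
from jig import *
s=r.sense();f=r.grab_frame("wrist");tcp=(s["eef_pos"],s["tcp_rot"])
print(s["clock"],tcp,s["contact_force"]);im=f["img"];cv2.imwrite("pics/w8.png",im)
hsv=cv2.cvtColor(im,cv2.COLOR_BGR2HSV);C=cloud(f,tcp)
J=(Ro.from_euler("z",-.252).apply(C.reshape(-1,3)-[491.4,-12.4,45])).reshape(C.shape)
red=((hsv[...,0]<8)|(hsv[...,0]>172))&(hsv[...,1]>150)&(np.abs(J[...,0])<40)&(np.abs(J[...,1])<40)&(J[...,2]>60)
q=J[red];print("handle in slot frame: x",np.percentile(q[:,0],[1,99]).round(1),"y",np.percentile(q[:,1],[1,99]).round(1),"z",np.percentile(q[:,2],[50,99]).round(1))
toe=(J[...,2]>26)&(J[...,2]<34)&(J[...,0]>22)&(J[...,0]<80)&(np.abs(J[...,1])<25);q=J[toe]
l=cv2.fitLine(q[:,:2].astype(np.float32),cv2.DIST_HUBER,0,.01,.01).ravel();print("toe",l,np.percentile(q[:,0],99),np.median(q[:,2]))
b=(J[...,2]>15)&(J[...,2]<23)&(J[...,0]>25)&(J[...,0]<90)&(np.abs(J[...,1])<60)&(hsv[...,1]>60);q=J[b]
print("block x",np.percentile(q[:,0],[1,99]).round(1),"y",np.percentile(q[:,1],[1,99]).round(1),"z",np.median(q[:,2]))
```

```text
19.5 (array([493.39229697, -12.20261376, 359.17233053]), array([ 3.13945307, -0.00727968,  0.25589422])) [ 0.6759488   0.04123652 -0.53570583]
handle in slot frame: x [-18.7  19.1] y [-6.9  6.7] z [66.5 68.1]
toe [9.9999255e-01 3.8592441e-03 4.3350330e+01 1.6686894e-01] 63.76158101309242 28.942749611383462
block x [34.8 78.7] y [-43.8  43.7] z 18.77169426858171
```

View pics/w8.png

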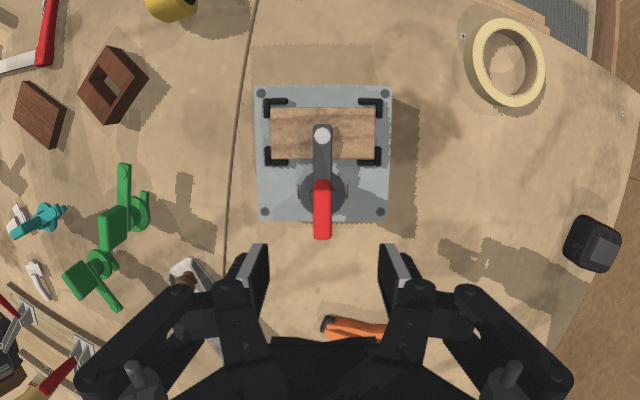

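The hold-down stands in the slot at (322,200). Its toe points straight out over the block to (322,130) and the collar is seated. The measured offsets are under 1 mm and the gripper is clear.

```bash
python3 -c "
from rig import r
print(r.sign_off())"
```

```text
the job is handed in; nothing more can be done
None
```

The job is handed in: the block lies flat in the nest, and the hold-down is through the slot, turned a quarter turn with its toe over the block and released, about 20 s into the 56 s limit; the judge's verdict was not returned.

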